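# Roll sawn oak slats down onto a panel core

### The arm

A 6-joint arm with a two-finger parallel gripper is mounted at the origin on the work surface. World frame = base frame: x ahead of the robot, y to its left, z up, the work surface at z = 0. Lengths are in m, angles in rad, forces in N, time in s.
With the tool pointing down it reaches from about 0.35 to 0.775 m from the base axis. Payload 5.5 kg.
Tool frame: the origin (TCP) lies at the very end of the fingers, on their centre line; the grasp point (between the pads) lies 19 mm behind it; z points along the fingers, y is the line along which they close (so a half turn about z gives the same grasp; the last joint's range is limited). The gripper opens to 85 mm and grips with 20 to 120 N. Pads are 22 mm wide; open, the fingers measure 114 mm over their backs; the gripper's body (76 mm by 85 mm) begins 54 mm behind the grasp point. The pads swing forward as they close: fully open they stand 13 mm farther back than shut.
Start: joints at [-1.271, 0.313, 0.046, 1.304, 0, 1.431], TCP at [0.245, -0.52, 0.231] pointing down, gripper open.
Joint ranges: [-2.76, 2.76], [-0.86, 1.69], [-1.03, 1.26], [-2.2, 2.34], [-1.47, 1.5], [-3.14, 3.14]. Speed limits (rad/s): [2.57, 2.57, 3.14, 3.14, 3.14, 3.14].

### API

Orientations are given as a unit quaternion [w, x, y, z].
In Python, from workcell import env, viewer, nets gives the robot as it stands. The module is installed in compiled form; this text tells all that it offers.
- The arm moves only by the tool shift_gripper, called as name(argument=value, ...), one argument or row to a line, values as JSON. Schema: {"type":"object","properties":{"plan":{"type":"object","properties":{"ticks":{"type":"array","items":{"type":"array","items":{"type":"number"},"minItems":6,"maxItems":6},"minItems":1,"maxItems":8}},"additionalProperties":false,"required":["ticks"]},"aperture":{"type":"number"},"clamp_n":{"type":"number"},"only":{"type":"string"},"quiet":{"type":"boolean"},"lines":{"type":"string"}},"required":["plan"],"additionalProperties":false}. plan is an object whose key "ticks" holds a list of rows, 1 to 8 of them, each of 6 numbers: dx, dy, dz in normalised numbers (1 is 600 mm), then a rotation vector rx, ry, rz in shares of 180 degrees (1.0 is 180 degrees); each row is the pose to reach, as a shift and turn from the pose commanded when the call began, along the tool's axes at that moment; what a row does not reach only later rows make up. A row lasts 1/8 s, in which the tool goes at most 0.0625 m and 0.188 rad, less where a joint would pass 70% of its speed; a pose out of reach is approached as far as the arm can. aperture is the finger opening in m, set as the call begins (left out keeps the last). The fingers move at their own pace and stop on an object; clamp_n is the grip in N (left out, the last holds). Time passes only in rows, so rows that do not move let the fingers close. The tool returns the time, the measured TCP pose, the force, the opening and the grip force at its end. only (a regular expression) keeps the lines of the reply that match it, lines (a string "A,B") keeps lines A to B, and quiet returns only ok. Shift and turn numbers lie between -1 and 1, and a call with a number outside is refused. Input that does not fit is refused with a message, and nothing moves.
- env.get_state(): the state, without advancing time (a new reading comes with each control period).
- viewer.read_camera(name): name is "side" or "top" or "wrist"; returns a dict with "image" (480x640x3 uint8, red, green, blue), "K" (3x3 intrinsics, pixels), "R" (3x3) and "t" (3): a world point X has camera coordinates R X + t. Camera axes: x right, y down, z forward; pixel columns grow to the right and rows downward; lengths in m; the calibration is good to about 2 mm. A picture is of the moment at which its call begins. There is no depth.
- env.hand_in(): hands the job in; it is judged then, once.
Trained networks look in a picture, given as the dict that the camera call returned (one of the last four; its "shot" number tells which), for a name from the list of things; names that differ only in an ending like _2 or _b are one class to them, and where a whole thing is asked for, a point or a joint stands for the part that bears it (a point fixed in the world has none). Each returns a list of dicts, best first, with "confidence" (0 to 1); they miss things now and then, are a little off and sometimes report something else, mostly with a low value. They report only what shows in the picture. A call takes as long as a camera call. They do not tell look-alikes from the thing itself.
- nets.outline_of(label, picture): "region" (480x640 bool, what is visible of it) and "box" ([left, top, right, bottom] in pixels, round what is visible of it).
The state is a dict: "clock": time; "joint_pos": joint angles; "qvel": joint speeds; "tau": joint torques, N m; "tcp_pos": TCP position; "orientation": TCP orientation; "wrist_force": force on the tool from outside, world axes, zero at the start; "ft_torque": the same for the moment, N m; "finger_gap": finger opening in m; "grip_force": force on a finger pad.
Only numpy, scipy, OpenCV 4.12 (cv2) and the standard library are available. Lean on these libraries where they do the work, as an engineer would, in place of code of your own. Each camera call takes 0.05 s, during which the arm holds its last target. There are 200 camera calls.

### The job

Take the rubber hand roller out of its stand and roll it along the row of oak slats on the panel, bearing down with a firm, steady pressure of about 15 newtons and never more than 25, until all seven slats have gone down fully home on the core. Keep the gripper itself off the panel and slats, and move slowly enough for the stiff adhesive to give way; roll, do not dab. Then set the roller back upright in its stand, drum hanging clear, and leave everything else on the table where it is.

Things in the scene. Friction and masses are not known exactly. Their poses are not given: they have to be found in the camera images.
- panel: Fixed panel: plywood core in oak lippings, 112 (x) x 240 (y) x 20 mm, held by a grey magnet block (50 x 34 mm, 29 mm high with its knob) at each end, 309 mm overall. Origin: centre of its underside, z up, y along its length. Seven oak slats lie across it in a row, each 90 mm (x) by 30 mm (y), 31 mm apart, centred at panel y = -93 mm (slat0), -62, .. +93 mm (slat6).
- panel_top (a point): Point on the panel's axis 26 mm above its underside, over the middle slat; axes as the panel. The core is bowed and the slats are rough from the saw, so once home their tops lie anywhere from 6 mm below to 6 mm above this point, each at its own height not told here (neighbours differ by 1 mm at most); before rolling they stand 2 to 3 mm higher than that. The lippings end 6 mm below this point.
- roller: Loose hand roller, upright in its stand, 0.35 to 0.46 kg: steel fork, freely turning rubber drum (diameter 44, length 56 mm). Origin: lowest point of the drum when upright; z up the handle, y along the axle (at z = 22 mm); it rolls along its x. Fork 20 (x) by 84 (y) mm, its arms end at z = 10, crossbar at z = 50 to 56 mm.
- roller_grip (a point): Middle of the roller's wooden handle, 94 mm above the drum's lowest point, axes as the roller. The handle is on the centre line, 26 mm (x) by 34 mm (y), from 29 mm below to 29 mm above this point. Best gripped from above with the fingers closing along x, hard (50 N), so that the handle does not tip in the fingers while rolling.
- stand: Fixed plywood roller stand, 75 (x) by 126 (y) mm, 63 mm high. Origin: centre of its underside, z up. Two cheeks at y = -41 and +41 mm, 16 mm thick, each with an open-topped slot 27 mm wide in x with a flared mouth and a sill at 26 mm. The fork's arms stand in the slots on the sills. Play about 3 mm each way in x, 5 mm in y.
- stand_seat (a point): Where the parked roller's origin belongs: 16 mm above the stand's underside, on its axis; roller upright, its y along the stand's y, either way round. The drum then hangs 6 mm clear of the base.
- drum (a joint): Turning angle of the drum on its axle, rad, 0 at the start, either direction; one rad is 22 mm of rolling.
- offcut_tray: Fixed plywood tray with offcuts, 85 x 130 x 45 mm; origin centre of underside. Stands across the panel from the roller stand. Not used.
- glue: White bottle, 60 mm diameter, 150 mm high, loose. Not used.
- mallet: Rubber-headed mallet lying down, loose. Not used.
- square: Try square lying flat: dark stock 90 mm, steel blade 130 mm, loose. Not used.
- push_stick: Plywood push stick, about 230 mm long, 14 mm thick, lying flat, loose. Not used.
- tape_measure: Grey tape measure, 68 x 36 x 62 mm, loose. Not used.
- brush: Bench brush lying flat, loose. Not used.
- offcut: Oak offcut 120 x 60 x 38 mm, loose. Not used.
- slat0 (a joint): How far slat 0 has been pressed down, m: 0 to 0.0008 at the start, 0.003 = fully home on the core (hard stop). Each slat lies on stiff adhesive: it stays put under less than about 10 N, then sinks slowly (roughly 4 mm/s for every newton above 10), and stays where it is left.
- slat1 (a joint): How far slat 1 has been pressed down, m: 0 to 0.0008 at the start, 0.003 = fully home on the core (hard stop). Behaves as slat 0.
- slat2 (a joint): How far slat 2 has been pressed down, m: 0 to 0.0008 at the start, 0.003 = fully home on the core (hard stop). Behaves as slat 0.
- slat3 (a joint): How far slat 3 has been pressed down, m: 0 to 0.0008 at the start, 0.003 = fully home on the core (hard stop). Behaves as slat 0.
- slat4 (a joint): How far slat 4 has been pressed down, m: 0 to 0.0008 at the start, 0.003 = fully home on the core (hard stop). Behaves as slat 0.
- slat5 (a joint): How far slat 5 has been pressed down, m: 0 to 0.0008 at the start, 0.003 = fully home on the core (hard stop). Behaves as slat 0.
- slat6 (a joint): How far slat 6 has been pressed down, m: 0 to 0.0008 at the start, 0.003 = fully home on the core (hard stop). Behaves as slat 0.
Not all that is in view belongs to the job. What is shaped like the roller but green is not meant. Leave any green look-alike of the stand alone.

How it is judged:
By the outcome, as a careful person would: the job done as asked, in the order asked, and still so for the second after the job is handed in, with the robot touching nothing.
It also fails if it takes over 72 s, if anything falls off the work surface, if the arm or the gripper's body presses on something with over 40 N, if the wrist force passes 120 N, or if a joint passes its speed limit or range.

## Working session

There is one attempt and no reset: what is moved stays moved. The work goes in short steps, Python scripts to look and compute and a tool call to move; the robot and the scene stay as the last step left them, time stands still between calls to the robot, and variables do not carry over. Pictures are saved under pics/ and viewed, at most 10 in all, crops included, and the job is handed in when it is done.

```bash
mkdir -p pics; cat > h.py <<'E'
import numpy as np, cv2
from workcell import env, viewer, nets
def cam(n): return viewer.read_camera(n)
def save(p,f): cv2.imwrite('pics/'+f,p["image"][:,:,::-1])
def proj(p,X):
    c=p["R"]@np.asarray(X,float)+p["t"]; u=p["K"]@c; return u[:2]/u[2]
def ray(p,uv):
    d=np.linalg.solve(p["K"],[uv[0],uv[1],1]); return -p["R"].T@p["t"], p["R"].T@d
def onz(p,uv,z):
    o,d=ray(p,uv); return o+d*(z-o[2])/d[2]
def tri(obs):
    A=np.zeros((3,3));b=np.zeros(3)
    for p,uv in obs:
        o,d=ray(p,uv); d=d/np.linalg.norm(d); M=np.eye(3)-np.outer(d,d); A+=M;b+=M@o
    return np.linalg.solve(A,b)
E
python3 - <<'E'
from h import *
s=env.get_state(); print(s)
for n in("top","side"):
    p=cam(n); save(p,n+'1.png'); print(n,-p["R"].T@p["t"])
    for l in("roller","stand","panel","roller_grip","slat0"):
        print(l,[(np.round(d["box"]).tolist(),round(d["confidence"],2)) for d in nets.outline_of(l,p)])
E
```

```text
{'clock': 0.0, 'joint_pos': array([-1.27060167e+00,  3.14011214e-01,  4.50196795e-02,  1.30355187e+00,
       -1.76357266e-05,  1.43120302e+00]), 'qvel': array([ 0.00019766,  0.0006847 ,  0.00027167, -0.00046287,  0.00080714,
        0.00072443]), 'tau': array([ 3.19858664e-04, -4.80622315e+01,  2.98536783e+01,  1.91583694e-02,
       -1.81332039e-04, -1.24338428e-05]), 'tcp_pos': array([ 0.24465422, -0.51983469,  0.23041932]), 'orientation': array([-8.70019178e-04,  9.75920206e-01,  2.18126082e-01, -7.88600459e-05]), 'wrist_force': array([ 0.80029579, -0.4365014 , -1.09061758]), 'ft_torque': array([ 0.00663005, -0.01782232,  0.02399804]), 'grip_force': 0.0, 'finger_gap': 0.08552294426247156}
top [0.3387326  0.01197793 1.58007148]
roller [([133.0, 249.0, 164.0, 280.0], 0.88), ([187.0, 220.0, 215.0, 255.0], 0.62)]
stand [([187.0, 216.0, 220.0, 264.0], 0.82), ([209.0, 345.0, 238.0, 394.0], 0.63), ([340.0, 210.0, 355.0, 250.0], 0.55)]
panel [([191.0, 222.0, 211.0, 259.0], 0.71), ([258.0, 192.0, 384.0, 255.0], 0.58)]
roller_grip [([189.0, 224.0, 210.0, 258.0], 0.82), ([133.0, 244.0, 163.
[... 244 characters left out ...]
, 0.73), ([278.0, 198.0, 294.0, 236.0], 0.69)]
side [-0.08417338  1.09941554  1.05057012]
roller [([211.0, 338.0, 251.0, 384.0], 0.75), ([225.0, 290.0, 260.0, 336.0], 0.65)]
stand [([337.0, 334.0, 395.0, 385.0], 0.92), ([217.0, 313.0, 272.0, 349.0], 0.72)]
panel [([218.0, 314.0, 274.0, 348.0], 0.53)]
roller_grip [([224.0, 289.0, 259.0, 332.0], 0.84), ([213.0, 336.0, 250.0, 378.0], 0.58), ([293.0, 235.0, 317.0, 255.0], 0.48)]
slat0 [([262.0, 254.0, 289.0, 275.0], 0.8), ([300.0, 234.0, 326.0, 249.0], 0.75), ([291.0, 236.0, 320.0, 258.0], 0.75), ([255.0, 261.0, 285.0, 280.0], 0.66), ([270.0, 252.0, 293.0, 270.0], 0.61), ([284.0, 237.0, 310.0, 260.0], 0.57), ([277.0, 243.0, 302.0, 266.0], 0.54)]
```

View pics/top1.png

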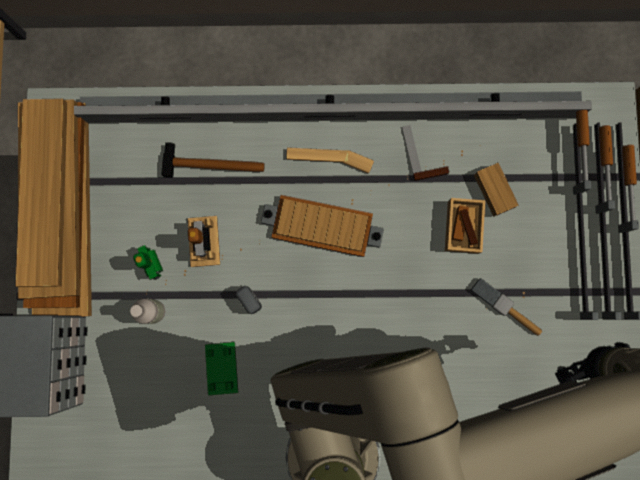

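View pics/side1.png

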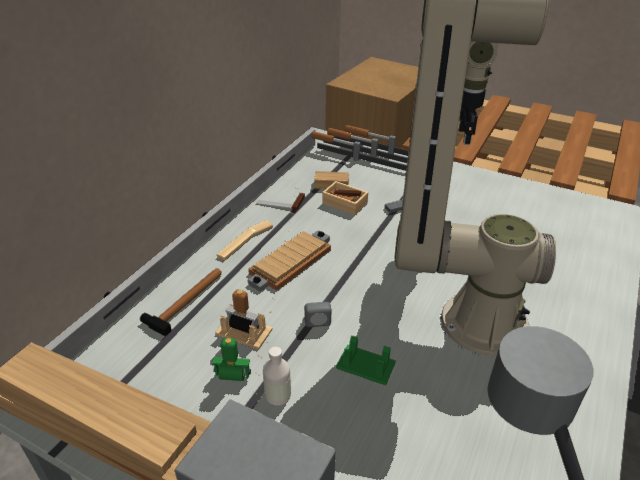

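The top view shows the real roller in its plywood stand at about (203,241). The green look-alikes are at (148,262) and (222,368). The panel is at about (322,226) with slats running left to right, and magnets at (268,214) and (376,237). The side view shows the roller handle at about (240,300). Next are rough positions.

```bash
python3 - <<'E'
from h import *
t=cam("top"); s=cam("side")
print(t["K"][0,0],s["K"][0,0])
print("stand",onz(t,(203,241),.03)); print("panel",onz(t,(322,226),.025))
print("mags",onz(t,(268,214),.028),onz(t,(376,237),.028))
print("handle top tri",tri([(t,(194,238)),(s,(240,293))]))
w=cam("wrist"); print("wrist cam",-w["R"].T@w["t"],w["R"].round(3).tolist(),w["K"][0,0])
from scipy.spatial.transform import Rotation as R
q=env.get_state()["orientation"]; print(R.from_quat(q[[1,2,3,0]]).as_matrix().round(3))
E
```

```text
622.8824897673381 550.2369375225919
stand [0.53375424 0.32156148 0.03      ]
panel [0.56991031 0.0223216  0.025     ]
mags [0.60129826 0.15843952 0.028     ] [ 0.54035657 -0.11304389  0.028     ]
handle top tri [0.53026239 0.32263552 0.13871745]
wrist cam [ 0.3131578  -0.48861579  0.37371207] [[0.425, -0.905, 0.001], [-0.865, -0.405, 0.297], [-0.269, -0.127, -0.955]] 336.02060934180037
[[ 0.905  0.426  0.   ]
 [ 0.426 -0.905 -0.   ]
 [-0.     0.    -1.   ]]
```

Each call relative to "pose commanded when the call began".

The manual's scale: shifts go in shares of 600 mm and turns go in shares of 180 degrees. Converting my numbers, 0.45 m / 0.6 = 0.75, 0.41 m / 0.6 = 0.6833, -1.44 rad / 3.1416 = -0.4584.

```bash
cat >> h.py <<'E'
from scipy.spatial.transform import Rotation as Ro
def need(X,heading):
    "shift and turn in tool axes to pose X, tool down with tool x at heading"
    s=env.get_state(); q=s["orientation"]; R0=Ro.from_quat(q[[1,2,3,0]]).as_matrix()
    c,n=np.cos(heading),np.sin(heading); R1=np.array([[c,n,0],[n,-c,0],[0,0,-1]])
    print("need",(R0.T@(np.array(X)-s["tcp_pos"])).round(4),Ro.from_matrix(R0.T@R1).as_rotvec().round(4),"t",s["clock"],"j",s["joint_pos"].round(2))
E
```

shift_gripper(
  plan={"ticks":[[0.0983,-0.0717,-0.015,0,0,-0.0573],[0.1967,-0.1433,-0.03,0,0,-0.1146],[0.295,-0.215,-0.045,0,0,-0.1719],[0.3933,-0.2867,-0.06,0,0,-0.2292],[0.4917,-0.3583,-0.075,0,0,-0.2865],[0.5833,-0.43,-0.09,0,0,-0.3438],[0.6833,-0.5,-0.1033,0,0,-0.4011],[0.75,-0.55,-0.1167,0,0,-0.4584]]},
)

```text
clock: 1.75
tcp_pos: [0.4828, -0.0827, 0.2935]
orientation: [0.001, 0.588, 0.809, 0.0]
wrist_force: [1.0, -1.3, 0.5]
finger_gap: 0.0853
grip_force: 0.0
```

```bash
python3 - <<'E'
from h import *
need((.53,0,.30),np.pi)
E
```

```text
need [ 0.064   0.0705 -0.0065] [ 1.000e-04  1.200e-03 -1.256e+00] t 1.75 j [-0.33  0.13 -0.03  1.4  -0.    0.92]
```

Scaled: 0.07 m / 0.6 = 0.1167, 0.05 m / 0.6 = 0.0833, -1.256 rad / 3.1416 = -0.3998.

shift_gripper(
  plan={"ticks":[[0.015,0.0167,-0.0017,0,0,-0.0573],[0.03,0.0333,-0.0033,0,0,-0.1146],[0.045,0.05,-0.005,0,0,-0.1719],[0.06,0.0667,-0.0067,0,0,-0.2292],[0.075,0.0833,-0.0083,0,0,-0.2865],[0.0917,0.1,-0.01,0,0,-0.3438],[0.1067,0.1167,-0.01,0,0,-0.3998],[0.1067,0.1167,-0.01,0,0,-0.3998]]},
)

```text
clock: 2.75
tcp_pos: [0.5295, -0.0018, 0.2989]
orientation: [0.0, 0.003, 1.0, -0.0]
wrist_force: [-0.2, 0.5, -0.3]
finger_gap: 0.0854
grip_force: 0.0
```

```bash
python3 - <<'E'
from h import *
p=cam("wrist"); save(p,"w1.png"); np.savez("w1.npz",**p)
need((.53,.26,.30),np.pi)
E
```

```text
need [ 0.0013  0.2621 -0.0012] [-0.0003 -0.0002 -0.0083] t 2.8 j [-0.16  0.21  0.08  1.44 -0.   -0.15]
```

View pics/w1.png

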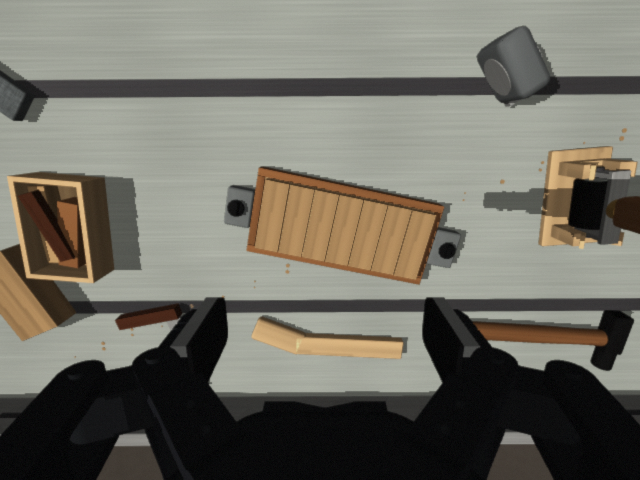

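The wrist view from above shows the panel centred at about (345,224), magnet knobs at (237,208) and (447,250), and the stand on the right at about (590,200). I move on towards the stand.

Scaled: 0.26 m / 0.6 = 0.4333, 0.24 m / 0.6 = 0.4, -0.01 rad / 3.1416 = -0.0032.

shift_gripper(
  plan={"ticks":[[0,0.1,0,0,0,-0.0032],[0,0.2,0,0,0,-0.0032],[0,0.3,0,0,0,-0.0032],[0,0.4,0,0,0,-0.0032],[0,0.4333,0,0,0,-0.0032],[0,0.4333,0,0,0,-0.0032]]},
)

```text
clock: 3.55
tcp_pos: [0.5305, 0.2583, 0.2986]
orientation: [-0.0, -0.002, 1.0, -0.0]
wrist_force: [-0.1, -0.3, 0.8]
finger_gap: 0.0854
grip_force: 0.0
```

```bash
python3 - <<'E'
from h import *
p=cam("wrist"); save(p,"w2.png"); np.savez("w2.npz",**p)
for l in ("roller","stand"):
    print(l,[(np.round(d["box"]).tolist(),round(d["confidence"],2)) for d in nets.outline_of(l,p)])
E
```

```text
roller [([461.0, 117.0, 551.0, 195.0], 0.89), ([362.0, 167.0, 410.0, 251.0], 0.84), ([72.0, 316.0, 230.0, 358.0], 0.22)]
stand [([341.0, 144.0, 408.0, 250.0], 0.88), ([102.0, 186.0, 134.0, 258.0], 0.63)]
```

View pics/w2.png

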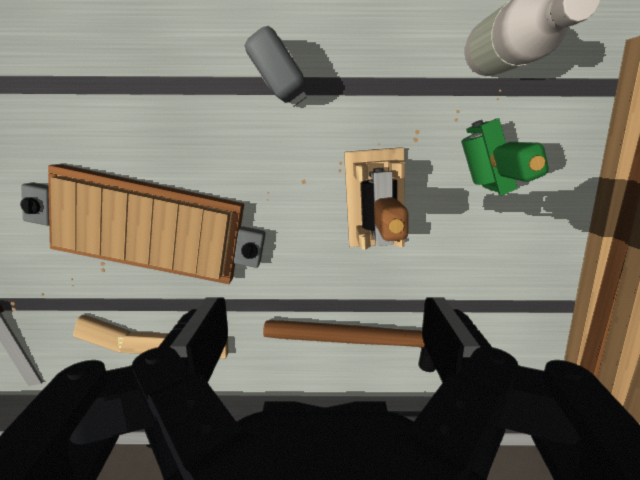

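The wrist view from y=0.26 shows the roller's handle top at about (397,226), the stand base corners near (346,152), (407,149) and (349,247), and the panel corners at (51,165), (243,204), (231,283) and (49,248).

```bash
python3 - <<'E'
from h import *
a=dict(np.load("w1.npz")); b=dict(np.load("w2.npz"))
A=[(262,167),(443,207),(419,283),(248,250),(237,208),(447,250)]
B=[(51,165),(243,204),(231,283),(49,248),(31,205),(250,250)]
P=[]
for u,v in zip(A,B):
    x=tri([(a,u),(b,v)]); P.append(x); print(x.round(4), onz(a,u,.02).round(4), onz(b,v,.02).round(4))
P=np.array(P)
print("centre",P[:4].mean(0), "knobs c",P[4:].mean(0),"yaw dirs",np.degrees(np.arctan2(*(P[5]-P[4])[:2])),np.degrees(np.arctan2(*(P[1]-P[0])[:2])),np.degrees(np.arctan2(*(P[2]-P[3])[:2])))
im=b["image"][140:260,325:425]; cv2.imwrite("pics/c2.png",cv2.resize(im,None,fx=5,fy=5,interpolation=cv2.INTER_CUBIC)[:,:,::-1])
E
```

```text
[ 0.4923 -0.0798  0.0205] [ 0.4922 -0.0799  0.02  ] [ 0.4924 -0.0802  0.02  ]
[0.5439 0.1508 0.0115] [0.544  0.1478 0.02  ] [0.5403 0.153  0.02  ]
[0.6529 0.1272 0.0136] [0.6497 0.1252 0.02  ] [0.6502 0.1291 0.02  ]
[ 0.5986 -0.104   0.025 ] [ 0.6003 -0.1053  0.02  ] [ 0.6005 -0.1084  0.02  ]
[ 0.5421 -0.1139  0.0242] [ 0.5434 -0.1151  0.02  ] [ 0.5426 -0.1176  0.02  ]
[0.6018 0.1583 0.0211] [0.6021 0.1587 0.02  ] [0.6022 0.1581 0.02  ]
centre [0.57192663 0.02352116 0.01765041] knobs c [0.5719565  0.0222138  0.02265713] yaw dirs 12.371223937838206 12.63250707407801 13.205911017037335
```

View pics/c2.png

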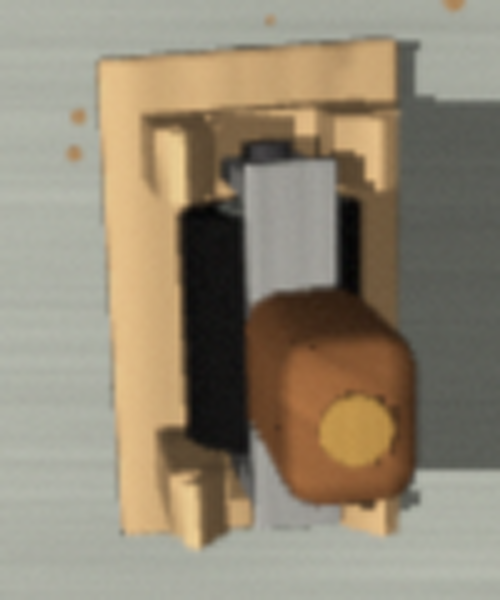

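The enlarged crop shows the base corners at about (344.6,151.6), (404.4,148) and (349.4,246.4), and the handle's top dot at (396.2,226). The stand is yawed roughly 2-3°. I take one more view with the tool nearly overhead.

Scaled: 0.064 m / 0.6 = 0.1067, 0.06 m / 0.6 = 0.1.

shift_gripper(
  plan={"ticks":[[0,0.05,0.0167,0,0,0],[0,0.1,0.0333,0,0,0],[0,0.1067,0.05,0,0,0],[0,0.1067,0.05,0,0,0]]},
)

```text
clock: 4.2
tcp_pos: [0.5303, 0.3202, 0.268]
orientation: [-0.001, -0.001, 1.0, -0.001]
wrist_force: [-0.0, -0.2, 0.7]
finger_gap: 0.0857
grip_force: 0.0
```

```bash
python3 - <<'E'
from h import *
p=cam("wrist"); np.savez("w3.npz",**p)
b=dict(np.load("w2.npz"))
print(proj(p,(.53,.322,.139)),proj(p,(.53,.32,.01)))
im=p["image"][130:290,240:400]; cv2.imwrite("pics/c3.png",cv2.resize(im,None,fx=3.75,fy=3.75,interpolation=cv2.INTER_CUBIC)[:,:,::-1])
for z,uv in((.01,(344.6,151.6)),(.01,(404.4,148)),(.01,(349.4,246.4)),(.139,(396.2,226)),(.072,(373.8,173)),(.072,(376,245))):print(z,onz(b,uv,z).round(4))
E
```

```text
[328.12106041 228.26046057] [325.71271704 199.73450668]
0.01 [0.4757 0.2815 0.01  ]
0.01 [0.4711 0.3555 0.01  ]
0.01 [0.6001 0.2906 0.01  ]
0.139 [0.5365 0.3237 0.139 ]
0.072 [0.4951 0.3102 0.072 ]
0.072 [0.5774 0.3165 0.072 ]
```

View pics/c3.png

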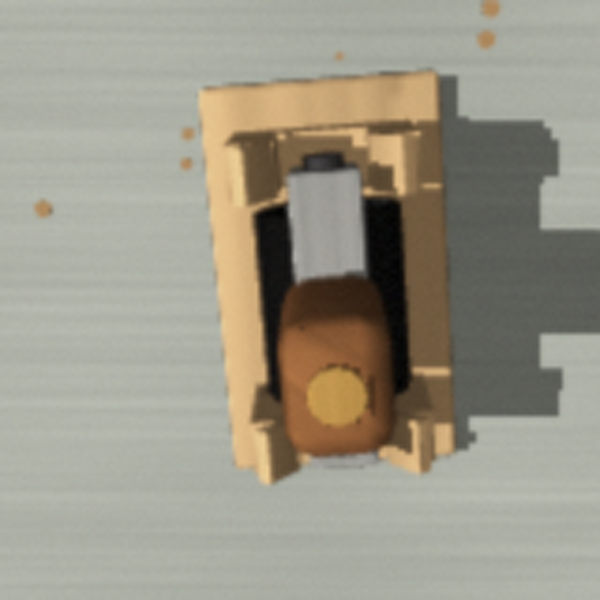

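The near-overhead crop shows the dot at full-image (330.1,235.6), stand corners at (293.3,154), (356.5,149), (302.7,254.3) and (360.8,250), and the roller standing square in its slots.

```bash
python3 - <<'E'
from h import *
b=dict(np.load("w2.npz"));c=dict(np.load("w3.npz"))
print("dot",tri([(b,(396.2,226)),(c,(330.1,235.6))]), onz(c,(330.1,235.6),.139))
for u,v in (((344.6,151.6),(293.3,154)),((404.4,148),(356.5,149)),((349.4,246.4),(302.7,254.3))):
    print(tri([(b,u),(c,v)]).round(4), onz(c,v,.01).round(4))
print(onz(c,(360.8,250),.01).round(4))
for uv in ((290,168),(295,275),(362,168),(367,275)): print("bar",onz(c,np.array(uv)/3.75+(240,130),.072).round(4))
E
```

```text
dot [0.53642761 0.32370163 0.13905778] [0.53641657 0.3236985  0.139     ]
[0.4764 0.2818 0.0048] [0.4765 0.2823 0.01  ]
[0.4709 0.3552 0.0113] [0.4708 0.3554 0.01  ]
[0.6011 0.2908 0.0068] [0.5999 0.291  0.01  ]
[0.594  0.3644 0.01  ]
bar [0.4933 0.3116 0.072 ]
bar [0.5221 0.3128 0.072 ]
bar [0.4932 0.3307 0.072 ]
bar [0.5221 0.3324 0.072 ]
```

```bash
python3 - <<'E'
from h import *
need((.5364,.3237,.090),np.pi+.073)
E
```

```text
need [-0.006   0.0037  0.1788] [-0.0009 -0.0008 -0.0705] t 4.25 j [ 0.41  0.4   0.26  1.43 -0.    0.41]
```

Scaled: 0.179 m / 0.6 = 0.2983, 0.165 m / 0.6 = 0.275, -0.07 rad / 3.1416 = -0.0223.

shift_gripper(
  plan={"ticks":[[-0.01,0.0067,0.0833,0,0,-0.0223],[-0.01,0.0067,0.1667,0,0,-0.0223],[-0.01,0.0067,0.2333,0,0,-0.0223],[-0.01,0.0067,0.275,0,0,-0.0223],[-0.01,0.0067,0.2983,0,0,-0.0223],[-0.01,0.0067,0.2983,0,0,-0.0223]]},
)

```text
clock: 5.0
tcp_pos: [0.5364, 0.3249, 0.0898]
orientation: [-0.0, -0.037, 0.999, -0.0]
wrist_force: [-0.4, 0.3, 0.2]
finger_gap: 0.0854
grip_force: 0.0
```

```bash
python3 - <<'E'
from h import *
need((.5364,.3237,.090),np.pi+.073)
E
```

```text
need [ 0.0001 -0.0012 -0.0002] [-0.0005 -0.0008  0.0001] t 5.0 j [ 0.42  0.49 -0.05  1.04 -0.    0.34]
```

Scaled: -0.001 m / 0.6 = -0.0017.

shift_gripper(
  plan={"ticks":[[0,-0.0017,0,0,0,0],[0,-0.0017,0,0,0,0],[0,-0.0017,0,0,0,0],[0,-0.0017,0,0,0,0],[0,-0.0017,0,0,0,0],[0,-0.0017,0,0,0,0]]},
  aperture=0.01,
  clamp_n=60,
)

```text
clock: 5.75
tcp_pos: [0.537, 0.3248, 0.0908]
orientation: [0.001, -0.037, 0.999, 0.0]
wrist_force: [-0.9, -1.8, 6.3]
finger_gap: 0.0252
grip_force: 59.4
```

Scaled: -0.1 m / 0.6 = -0.1667, -0.001 m / 0.6 = -0.0017.

shift_gripper(
  plan={"ticks":[[0,-0.0017,-0.0167,0,0,0],[0,-0.0017,-0.0417,0,0,0],[0,-0.0017,-0.075,0,0,0],[0,-0.0017,-0.1083,0,0,0],[0,-0.0017,-0.1417,0,0,0],[0,-0.0017,-0.1667,0,0,0],[0,-0.0017,-0.1667,0,0,0],[0,-0.0017,-0.1667,0,0,0]]},
)

```text
clock: 6.75
tcp_pos: [0.5362, 0.3236, 0.1892]
orientation: [-0.001, -0.037, 0.999, -0.0]
wrist_force: [-0.0, 0.2, -3.3]
finger_gap: 0.0256
grip_force: 59.1
```

```bash
python3 - <<'E'
from h import *
p=cam("side"); save(p,"s4.png"); np.savez("s4.npz",**p)
h=np.radians(180-12.6)
u=np.array([np.sin(np.radians(12.6)),np.cos(np.radians(12.6)),0]); c=np.array([.572,.0225,0]); print(u)
need(c+u*.093+[0,0,.19],h)
print(env.get_state()["wrist_force"])
im=p["image"][220:370,180:340]; cv2.imwrite("pics/c4.png",cv2.resize(im,None,fx=4,fy=4,interpolation=cv2.INTER_CUBIC)[:,:,::-1])
E
```

```text
[0.21814324 0.97591676 0.        ]
need [-0.0405 -0.2139 -0.001 ] [-0.0009 -0.0015  0.2942] t 6.8 j [ 0.41  0.43  0.11  1.25 -0.    0.34]
[ 0.64485478 -1.0824303  -3.51925307]
```

View pics/c4.png

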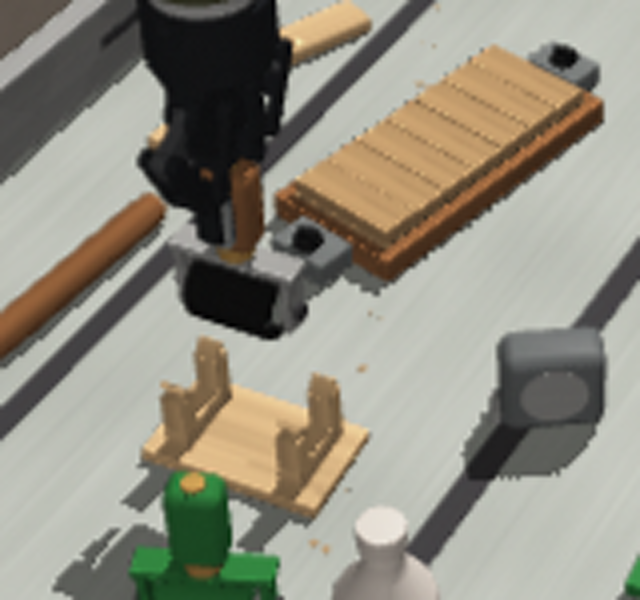

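Scaled: -0.214 m / 0.6 = -0.3567, -0.2 m / 0.6 = -0.3333, 0.294 rad / 3.1416 = 0.0936.

shift_gripper(
  plan={"ticks":[[-0.0083,-0.0417,0,0,0,0.0127],[-0.02,-0.1,0,0,0,0.0286],[-0.0333,-0.1667,0,0,0,0.0477],[-0.045,-0.2333,0,0,0,0.0637],[-0.055,-0.2917,0,0,0,0.0796],[-0.0633,-0.3333,0.0333,0,0,0.0891],[-0.0675,-0.3567,0.0667,0,0,0.0936],[-0.0675,-0.3567,0.1,0,0,0.0936]]},
)

```text
clock: 7.8
tcp_pos: [0.5926, 0.1119, 0.1283]
orientation: [-0.001, 0.111, 0.994, -0.0]
wrist_force: [-0.0, -0.6, -2.5]
finger_gap: 0.0252
grip_force: 59.5
```

```bash
python3 - <<'E'
from h import *
h=np.radians(180-12.6)
u=np.array([np.sin(np.radians(12.6)),np.cos(np.radians(12.6)),0]); c=np.array([.572,.0225,0])
need(c+u*.096+[0,0,.112],h)
E
```

```text
need [0.0006 0.0043 0.0163] [-0.0007 -0.0013 -0.0021] t 7.8 j [ 0.05  0.42 -0.06  1.1  -0.    0.28]
```

Scaled: 0.02 m / 0.6 = 0.0333, 0.014 m / 0.6 = 0.0233.

shift_gripper(
  plan={"ticks":[[0.0008,0.0033,0.0117,0,0,0],[0.0008,0.005,0.0233,0,0,0],[0.0008,0.005,0.0267,0,0,0],[0.0008,0.005,0.03,0,0,0],[0.0008,0.005,0.0333,0,0,0],[0.0008,0.005,0.0333,0,0,0]]},
)

```text
clock: 8.55
tcp_pos: [0.5931, 0.1164, 0.1101]
orientation: [0.0, 0.11, 0.994, -0.0]
wrist_force: [-0.6, 0.3, -3.9]
finger_gap: 0.025
grip_force: 59.5
```

shift_gripper(
  plan={"ticks":[[0,0,0.0017,0,0,0],[0,0,0.0033,0,0,0],[0,0,0.005,0,0,0],[0,0,0.005,0,0,0]]},
)

```text
clock: 9.05
tcp_pos: [0.5932, 0.1164, 0.1076]
orientation: [0.0, 0.11, 0.994, 0.0]
wrist_force: [-1.2, -0.1, 2.2]
finger_gap: 0.0253
grip_force: 60.3
```

Scaled: -0.004 m / 0.6 = -0.0067, -0.003 m / 0.6 = -0.005.

shift_gripper(
  plan={"ticks":[[0,-0.0017,0.0008,0,0,0],[0,-0.0033,0.0017,0,0,0],[0,-0.005,0.0025,0,0,0],[0,-0.0067,0.0033,0,0,0]]},
)

```text
clock: 9.55
tcp_pos: [0.5925, 0.1128, 0.1063]
orientation: [0.001, 0.11, 0.994, 0.0]
wrist_force: [-2.6, 1.8, 7.9]
finger_gap: 0.0256
grip_force: 60.9
```

shift_gripper(
  plan={"ticks":[[0,-0.0017,0.0008,0,0,0],[0,-0.0033,0.0017,0,0,0],[0,-0.005,0.0017,0,0,0]]},
)

```text
clock: 9.93
tcp_pos: [0.5919, 0.1098, 0.1052]
orientation: [0.001, 0.11, 0.994, 0.0]
wrist_force: [-2.5, 0.5, 5.9]
finger_gap: 0.0252
grip_force: 60.9
```

Scaled: -0.004 m / 0.6 = -0.0067, -0.003 m / 0.6 = -0.005.

shift_gripper(
  plan={"ticks":[[0,-0.0017,0.0008,0,0,0],[0,-0.0033,0.0017,0,0,0],[0,-0.005,0.0025,0,0,0],[0,-0.0067,0.0025,0,0,0]]},
)

```text
clock: 10.42
tcp_pos: [0.5911, 0.1061, 0.1044]
orientation: [0.001, 0.109, 0.994, 0.001]
wrist_force: [-4.1, 1.7, 10.9]
finger_gap: 0.0255
grip_force: 61.5
```

shift_gripper(
  plan={"ticks":[[0,-0.0017,0.0008,0,0,0],[0,-0.0033,0.0008,0,0,0]]},
)

```text
clock: 10.68
tcp_pos: [0.5908, 0.1046, 0.1045]
orientation: [0.001, 0.109, 0.994, 0.001]
wrist_force: [-4.5, 3.5, 12.6]
finger_gap: 0.0252
grip_force: 61.7
```

Scaled: -0.008 m / 0.6 = -0.0133, -0.006 m / 0.6 = -0.01.

shift_gripper(
  plan={"ticks":[[0,-0.0033,0,0,0,0],[0,-0.0067,0,0,0,0],[0,-0.01,0,0,0,0],[0,-0.0133,0,0,0,0]]},
)

```text
clock: 11.18
tcp_pos: [0.5891, 0.0966, 0.1044]
orientation: [0.001, 0.109, 0.994, 0.001]
wrist_force: [-3.5, 1.3, 11.2]
finger_gap: 0.0256
grip_force: 61.4
```

shift_gripper(
  plan={"ticks":[[0,-0.0033,0,0,0,0],[0,-0.0067,0,0,0,0],[0,-0.01,0,0,0,0],[0,-0.0133,0,0,0,0]]},
)

```text
clock: 11.68
tcp_pos: [0.5872, 0.0884, 0.1036]
orientation: [0.001, 0.109, 0.994, 0.0]
wrist_force: [-2.7, 0.4, 9.0]
finger_gap: 0.0254
grip_force: 61.0
```

Scaled: -0.008 m / 0.6 = -0.0133, -0.006 m / 0.6 = -0.01.

shift_gripper(
  plan={"ticks":[[0,-0.0033,0.0005,0,0,0],[0,-0.0067,0.001,0,0,0],[0,-0.01,0.001,0,0,0],[0,-0.0133,0.001,0,0,0]]},
)

```text
clock: 12.18
tcp_pos: [0.5856, 0.0807, 0.1035]
orientation: [0.001, 0.109, 0.994, 0.001]
wrist_force: [-4.1, 1.6, 11.5]
finger_gap: 0.0253
grip_force: 61.4
```

shift_gripper(
  plan={"ticks":[[0,-0.0033,0,0,0,0],[0,-0.0067,0,0,0,0],[0,-0.01,0,0,0,0],[0,-0.0133,0,0,0,0]]},
)

```text
clock: 12.68
tcp_pos: [0.5843, 0.0744, 0.1036]
orientation: [0.002, 0.109, 0.994, 0.002]
wrist_force: [-2.5, 5.9, 10.8]
finger_gap: 0.0254
grip_force: 61.4
```

Scaled: -0.008 m / 0.6 = -0.0133, -0.006 m / 0.6 = -0.01.

shift_gripper(
  plan={"ticks":[[0,-0.0033,0,0,0,0],[0,-0.0067,0,0,0,0],[0,-0.01,0,0,0,0],[0,-0.0133,0,0,0,0]]},
)

```text
clock: 13.18
tcp_pos: [0.5821, 0.065, 0.1033]
orientation: [0.001, 0.109, 0.994, 0.0]
wrist_force: [-2.6, 0.8, 8.0]
finger_gap: 0.0255
grip_force: 61.1
```

shift_gripper(
  plan={"ticks":[[0,-0.0033,0,0,0,0],[0,-0.0067,0,0,0,0],[0,-0.01,0,0,0,0],[0,-0.0133,0,0,0,0]]},
)

```text
clock: 13.68
tcp_pos: [0.5804, 0.0571, 0.1031]
orientation: [0.001, 0.11, 0.994, 0.0]
wrist_force: [-1.8, 2.2, 8.6]
finger_gap: 0.0254
grip_force: 61.1
```

Scaled: -0.008 m / 0.6 = -0.0133, -0.006 m / 0.6 = -0.01.

shift_gripper(
  plan={"ticks":[[0,-0.0033,0.0007,0,0,0],[0,-0.0067,0.0013,0,0,0],[0,-0.01,0.0013,0,0,0],[0,-0.0133,0.0013,0,0,0]]},
)

```text
clock: 14.18
tcp_pos: [0.5788, 0.0494, 0.103]
orientation: [0.001, 0.109, 0.994, 0.0]
wrist_force: [-3.9, 2.0, 12.0]
finger_gap: 0.0256
grip_force: 61.7
```

shift_gripper(
  plan={"ticks":[[0,-0.0033,0,0,0,0],[0,-0.0067,0,0,0,0],[0,-0.01,0,0,0,0],[0,-0.0133,0,0,0,0]]},
)

```text
clock: 14.68
tcp_pos: [0.5774, 0.0432, 0.1031]
orientation: [0.002, 0.109, 0.994, 0.002]
wrist_force: [-2.8, 5.5, 13.1]
finger_gap: 0.0252
grip_force: 61.7
```

Scaled: -0.008 m / 0.6 = -0.0133, -0.006 m / 0.6 = -0.01.

shift_gripper(
  plan={"ticks":[[0,-0.0033,0,0,0,0],[0,-0.0067,0,0,0,0],[0,-0.01,0,0,0,0],[0,-0.0133,0,0,0,0]]},
)

```text
clock: 15.18
tcp_pos: [0.5753, 0.0337, 0.1029]
orientation: [0.002, 0.109, 0.994, 0.0]
wrist_force: [-3.4, 1.7, 12.8]
finger_gap: 0.0254
grip_force: 61.6
```

shift_gripper(
  plan={"ticks":[[0,-0.0033,0,0,0,0],[0,-0.0067,0,0,0,0],[0,-0.01,0,0,0,0],[0,-0.0133,0,0,0,0]]},
)

```text
clock: 15.68
tcp_pos: [0.5736, 0.0258, 0.103]
orientation: [0.002, 0.109, 0.994, 0.0]
wrist_force: [-3.8, 1.5, 13.5]
finger_gap: 0.0253
grip_force: 61.6
```

Scaled: -0.008 m / 0.6 = -0.0133, -0.006 m / 0.6 = -0.01.

shift_gripper(
  plan={"ticks":[[0,-0.0033,-0.0005,0,0,0],[0,-0.0067,-0.0005,0,0,0],[0,-0.01,-0.0005,0,0,0],[0,-0.0133,-0.0005,0,0,0]]},
)

```text
clock: 16.18
tcp_pos: [0.5719, 0.018, 0.103]
orientation: [0.001, 0.109, 0.994, 0.0]
wrist_force: [-2.6, 2.4, 12.1]
finger_gap: 0.0254
grip_force: 61.5
```

shift_gripper(
  plan={"ticks":[[0,-0.0033,0,0,0,0],[0,-0.0067,0,0,0,0],[0,-0.01,0,0,0,0],[0,-0.0133,0,0,0,0]]},
)

```text
clock: 16.68
tcp_pos: [0.5705, 0.0116, 0.1031]
orientation: [0.002, 0.109, 0.994, 0.002]
wrist_force: [-2.6, 4.6, 10.5]
finger_gap: 0.025
grip_force: 61.5
```

Scaled: -0.008 m / 0.6 = -0.0133, -0.006 m / 0.6 = -0.01.

shift_gripper(
  plan={"ticks":[[0,-0.0033,0,0,0,0],[0,-0.0067,0,0,0,0],[0,-0.01,0,0,0,0],[0,-0.0133,0,0,0,0]]},
)

```text
clock: 17.18
tcp_pos: [0.5685, 0.0024, 0.1034]
orientation: [0.002, 0.109, 0.994, 0.0]
wrist_force: [-3.7, 1.5, 14.3]
finger_gap: 0.025
grip_force: 61.8
```

shift_gripper(
  plan={"ticks":[[0,-0.0033,0,0,0,0],[0,-0.0067,0,0,0,0],[0,-0.01,0,0,0,0]]},
)

```text
clock: 17.55
tcp_pos: [0.5672, -0.0036, 0.1035]
orientation: [0.002, 0.109, 0.994, 0.0]
wrist_force: [-4.7, 1.6, 14.0]
finger_gap: 0.0254
grip_force: 61.8
```

Scaled: -0.008 m / 0.6 = -0.0133, -0.006 m / 0.6 = -0.01.

shift_gripper(
  plan={"ticks":[[0,-0.0033,-0.0005,0,0,0],[0,-0.0067,-0.001,0,0,0],[0,-0.01,-0.001,0,0,0],[0,-0.0133,-0.001,0,0,0]]},
)

```text
clock: 18.05
tcp_pos: [0.5654, -0.0115, 0.1035]
orientation: [0.002, 0.11, 0.994, 0.0]
wrist_force: [-3.2, 1.1, 10.3]
finger_gap: 0.0254
grip_force: 61.3
```

shift_gripper(
  plan={"ticks":[[0,-0.0033,0,0,0,0],[0,-0.0067,0,0,0,0],[0,-0.01,0,0,0,0],[0,-0.0133,0,0,0,0]]},
)

```text
clock: 18.55
tcp_pos: [0.5641, -0.0177, 0.1036]
orientation: [0.002, 0.109, 0.994, 0.002]
wrist_force: [-1.2, 5.5, 11.3]
finger_gap: 0.0253
grip_force: 61.5
```

Scaled: -0.008 m / 0.6 = -0.0133, -0.006 m / 0.6 = -0.01.

shift_gripper(
  plan={"ticks":[[0,-0.0033,0,0,0,0],[0,-0.0067,0,0,0,0],[0,-0.01,0,0,0,0],[0,-0.0133,0,0,0,0]]},
)

```text
clock: 19.05
tcp_pos: [0.5621, -0.027, 0.1041]
orientation: [0.002, 0.109, 0.994, 0.0]
wrist_force: [-3.2, 1.7, 13.8]
finger_gap: 0.0255
grip_force: 61.8
```

Scaled: -0.008 m / 0.6 = -0.0133, -0.006 m / 0.6 = -0.01.

shift_gripper(
  plan={"ticks":[[0,-0.0033,0,0,0,0],[0,-0.0067,0,0,0,0],[0,-0.01,-0.0005,0,0,0],[0,-0.0133,-0.0008,0,0,0]]},
)

```text
clock: 19.55
tcp_pos: [0.5602, -0.035, 0.1042]
orientation: [0.002, 0.11, 0.994, -0.0]
wrist_force: [-2.5, 1.1, 11.5]
finger_gap: 0.026
grip_force: 61.4
```

shift_gripper(
  plan={"ticks":[[0,-0.0033,0,0,0,0],[0,-0.0067,0,0,0,0],[0,-0.01,0,0,0,0],[0,-0.0133,0,0,0,0]]},
)

```text
clock: 20.05
tcp_pos: [0.5585, -0.0429, 0.1041]
orientation: [0.002, 0.11, 0.994, -0.0]
wrist_force: [-3.2, 0.7, 12.0]
finger_gap: 0.0255
grip_force: 61.4
```

Scaled: -0.008 m / 0.6 = -0.0133, -0.006 m / 0.6 = -0.01.

shift_gripper(
  plan={"ticks":[[0,-0.0033,0,0,0,0],[0,-0.0067,0,0,0,0],[0,-0.01,0,0,0,0],[0,-0.0133,0,0,0,0]]},
)

```text
clock: 20.55
tcp_pos: [0.557, -0.0495, 0.1042]
orientation: [0.002, 0.109, 0.994, 0.001]
wrist_force: [-2.6, 4.6, 12.1]
finger_gap: 0.0252
grip_force: 61.6
```

Scaled: -0.006 m / 0.6 = -0.01, -0.004 m / 0.6 = -0.0067.

shift_gripper(
  plan={"ticks":[[0,-0.0033,0,0,0,0],[0,-0.0067,0,0,0,0],[0,-0.01,0,0,0,0]]},
)

```text
clock: 20.92
tcp_pos: [0.5554, -0.0566, 0.1039]
orientation: [0.002, 0.11, 0.994, -0.0]
wrist_force: [-1.4, 0.2, 7.9]
finger_gap: 0.0256
grip_force: 61.0
```

Scaled: -0.008 m / 0.6 = -0.0133, -0.006 m / 0.6 = -0.01.

shift_gripper(
  plan={"ticks":[[0,-0.0033,0.0007,0,0,0],[0,-0.0067,0.0013,0,0,0],[0,-0.01,0.0013,0,0,0],[0,-0.0133,0.0013,0,0,0]]},
)

```text
clock: 21.42
tcp_pos: [0.5538, -0.0644, 0.1035]
orientation: [0.002, 0.11, 0.994, -0.0]
wrist_force: [-2.8, 1.2, 12.2]
finger_gap: 0.0254
grip_force: 61.5
```

Scaled: -0.007 m / 0.6 = -0.0117, -0.006 m / 0.6 = -0.01.

shift_gripper(
  plan={"ticks":[[0,-0.0033,0,0,0,0],[0,-0.0067,0,0,0,0],[0,-0.01,0,0,0,0],[0,-0.0117,0,0,0,0]]},
)

```text
clock: 21.92
tcp_pos: [0.5523, -0.0714, 0.1035]
orientation: [0.002, 0.11, 0.994, -0.0]
wrist_force: [-2.9, 1.1, 11.9]
finger_gap: 0.0254
grip_force: 61.5
```

First pass is done with steady force. I roll back over the same row as a check, since contact height should match if every slat is home.

Scaled: 0.024 m / 0.6 = 0.04, -0.0006 m / 0.6 = -0.001.

shift_gripper(
  plan={"ticks":[[0,0.005,0,0,0,0],[0,0.01,0,0,0,0],[0,0.015,0,0,0,0],[0,0.02,-0.0003,0,0,0],[0,0.025,-0.0007,0,0,0],[0,0.03,-0.001,0,0,0],[0,0.035,-0.001,0,0,0],[0,0.04,-0.001,0,0,0]]},
)

```text
clock: 22.92
tcp_pos: [0.5575, -0.0481, 0.1041]
orientation: [0.002, 0.11, 0.994, -0.001]
wrist_force: [-3.1, -0.4, 12.9]
finger_gap: 0.0247
grip_force: 61.7
```

Scaled: 0.012 m / 0.6 = 0.02, 0.009 m / 0.6 = 0.015.

shift_gripper(
  plan={"ticks":[[0,0.005,0,0,0,0],[0,0.01,0,0,0,0],[0,0.015,0,0,0,0],[0,0.02,0,0,0,0]]},
)

```text
clock: 23.42
tcp_pos: [0.5601, -0.0363, 0.1041]
orientation: [0.002, 0.11, 0.994, -0.001]
wrist_force: [-3.6, -0.7, 12.4]
finger_gap: 0.0251
grip_force: 61.7
```

shift_gripper(
  plan={"ticks":[[0,0.005,0,0,0,0],[0,0.01,0,0,0,0],[0,0.015,0,0,0,0],[0,0.02,0.0003,0,0,0],[0,0.025,0.0007,0,0,0],[0,0.03,0.001,0,0,0],[0,0.035,0.001,0,0,0]]},
)

```text
clock: 24.3
tcp_pos: [0.5647, -0.0157, 0.1035]
orientation: [0.002, 0.11, 0.994, -0.0]
wrist_force: [-3.2, 0.3, 12.6]
finger_gap: 0.0251
grip_force: 61.5
```

shift_gripper(
  plan={"ticks":[[0,0.005,0,0,0,0],[0,0.01,0,0,0,0],[0,0.015,0,0,0,0],[0,0.02,0,0,0,0],[0,0.025,0,0,0,0],[0,0.03,0,0,0,0],[0,0.035,0,0,0,0],[0,0.04,0,0,0,0]]},
)

```text
clock: 25.3
tcp_pos: [0.5699, 0.0081, 0.1033]
orientation: [0.002, 0.11, 0.994, 0.0]
wrist_force: [-1.7, 1.5, 8.6]
finger_gap: 0.0255
grip_force: 61.3
```

Scaled: 0.024 m / 0.6 = 0.04, 0.021 m / 0.6 = 0.035.

shift_gripper(
  plan={"ticks":[[0,0.005,0.0005,0,0,0],[0,0.01,0.0007,0,0,0],[0,0.015,0.0007,0,0,0],[0,0.02,0.0007,0,0,0],[0,0.025,0.0007,0,0,0],[0,0.03,0.0007,0,0,0],[0,0.035,0.0007,0,0,0],[0,0.04,0.0007,0,0,0]]},
)

```text
clock: 26.3
tcp_pos: [0.5752, 0.0313, 0.1029]
orientation: [0.002, 0.11, 0.994, -0.0]
wrist_force: [-3.5, -0.7, 11.5]
finger_gap: 0.0257
grip_force: 61.4
```

Scaled: 0.024 m / 0.6 = 0.04, 0.021 m / 0.6 = 0.035.

shift_gripper(
  plan={"ticks":[[0,0.005,0,0,0,0],[0,0.01,0,0,0,0],[0,0.015,0,0,0,0],[0,0.02,0,0,0,0],[0,0.025,0,0,0,0],[0,0.03,0,0,0,0],[0,0.035,0,0,0,0],[0,0.04,0,0,0,0]]},
)

```text
clock: 27.3
tcp_pos: [0.5805, 0.0548, 0.103]
orientation: [0.002, 0.11, 0.994, -0.0]
wrist_force: [-3.5, 0.3, 10.8]
finger_gap: 0.0259
grip_force: 61.4
```

Scaled: 0.024 m / 0.6 = 0.04, 0.021 m / 0.6 = 0.035.

shift_gripper(
  plan={"ticks":[[0,0.005,0,0,0,0],[0,0.01,0,0,0,0],[0,0.015,0,0,0,0],[0,0.02,-0.0003,0,0,0],[0,0.025,-0.0005,0,0,0],[0,0.03,-0.0005,0,0,0],[0,0.035,-0.0005,0,0,0],[0,0.04,-0.0005,0,0,0]]},
)

```text
clock: 28.3
tcp_pos: [0.5857, 0.0783, 0.1035]
orientation: [0.002, 0.11, 0.994, 0.0]
wrist_force: [-3.2, -0.8, 11.6]
finger_gap: 0.0253
grip_force: 61.6
```

Scaled: 0.024 m / 0.6 = 0.04, 0.021 m / 0.6 = 0.035.

shift_gripper(
  plan={"ticks":[[0,0.005,0,0,0,0],[0,0.01,0,0,0,0],[0,0.015,0,0,0,0],[0,0.02,-0.0005,0,0,0],[0,0.025,-0.0008,0,0,0],[0,0.03,-0.0012,0,0,0],[0,0.035,-0.0012,0,0,0],[0,0.04,-0.0012,0,0,0]]},
)

```text
clock: 29.3
tcp_pos: [0.591, 0.1017, 0.1044]
orientation: [0.002, 0.11, 0.994, 0.0]
wrist_force: [-2.7, 0.2, 12.6]
finger_gap: 0.0254
grip_force: 61.7
```

shift_gripper(
  plan={"ticks":[[0,0.005,0,0,0,0],[0,0.01,0,0,0,0],[0,0.015,0,0,0,0],[0,0.0183,0,0,0,0]]},
)

```text
clock: 29.8
tcp_pos: [0.5934, 0.1127, 0.1044]
orientation: [0.002, 0.11, 0.994, 0.0]
wrist_force: [-3.0, -0.4, 12.4]
finger_gap: 0.0254
grip_force: 61.7
```

Scaled: -0.085 m / 0.6 = -0.1417, -0.07 m / 0.6 = -0.1167.

shift_gripper(
  plan={"ticks":[[0,0,-0.0167,0,0,0],[0,0,-0.05,0,0,0],[0,0,-0.0833,0,0,0],[0,0,-0.1167,0,0,0],[0,0,-0.1417,0,0,0],[0,0,-0.1417,0,0,0]]},
)

```text
clock: 30.55
tcp_pos: [0.593, 0.1124, 0.1878]
orientation: [0.001, 0.11, 0.994, 0.0]
wrist_force: [0.2, -0.3, -3.5]
finger_gap: 0.0256
grip_force: 59.6
```

```bash
python3 - <<'E'
from h import *
need((.5364,.3236,.1892),np.pi+.073)
E
```

```text
need [ 0.1013  0.1938 -0.0016] [ 1.000e-04  2.100e-03 -2.929e-01] t 30.55 j [ 0.05  0.38  0.04  1.22 -0.    0.27]
```

The manual's scale: shifts go in shares of 600 mm and turns go in shares of 180 degrees. Converting my numbers, 0.194 m / 0.6 = 0.3233, 0.18 m / 0.6 = 0.3, -0.293 rad / 3.1416 = -0.0933.

shift_gripper(
  plan={"ticks":[[0.0217,0.0417,0,0,0,-0.0127],[0.05,0.0967,0,0,0,-0.0286],[0.0783,0.15,0,0,0,-0.0446],[0.1067,0.2033,-0.0017,0,0,-0.0605],[0.1333,0.255,-0.0025,0,0,-0.0764],[0.1567,0.3,-0.0025,0,0.0006,-0.0891],[0.1683,0.3233,-0.0025,0,0.0006,-0.0933],[0.1683,0.3233,-0.0025,0,0.0006,-0.0933]]},
)

```text
clock: 31.55
tcp_pos: [0.5354, 0.3243, 0.1874]
orientation: [-0.001, -0.037, 0.999, -0.0]
wrist_force: [0.6, -0.6, -4.0]
finger_gap: 0.0251
grip_force: 59.9
```

shift_gripper(
  plan={"ticks":[[0,0,0,0,0,0],[0,0,0,0,0,0]]},
)

```text
clock: 31.8
tcp_pos: [0.5363, 0.3227, 0.1882]
orientation: [-0.001, -0.036, 0.999, -0.0]
wrist_force: [-0.4, 0.0, -4.1]
finger_gap: 0.0253
grip_force: 59.9
```

```bash
python3 - <<'E'
from h import *
need((.5364,.3236,.1892),np.pi+.073)
p=cam("side"); np.savez("s5.npz",**p); a=np.load("s4.npz")["image"]
f=lambda im: cv2.resize(im[265:345,205:275],None,fx=5.5,fy=5.5,interpolation=cv2.INTER_CUBIC)[:,:,::-1]
cv2.imwrite("pics/c5.png",np.hstack([f(a),f(p["image"])]))
E
```

```text
need [-0.0001  0.0009 -0.001 ] [-0.0001 -0.002  -0.0016] t 31.8 j [0.41 0.43 0.11 1.25 0.   0.34]
```

View pics/c5.png

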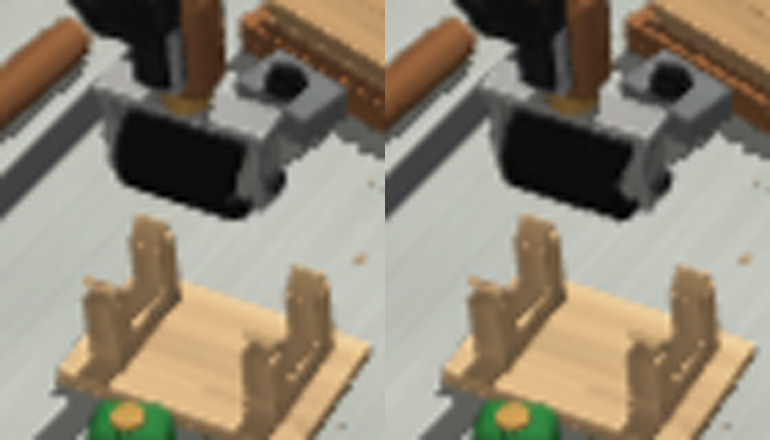

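The side views before and after rolling match, so the roller is unchanged in the grip. I lower it straight into the stand.

Scaled: 0.094 m / 0.6 = 0.1567, 0.001 m / 0.6 = 0.0017.

shift_gripper(
  plan={"ticks":[[0,0.0017,0.025,0,0,0],[0,0.0017,0.0583,0,0,0],[0,0.0017,0.0867,0,0,0],[0,0.0017,0.11,0,0,0],[0,0.0017,0.13,0,0,0],[0,0.0017,0.1433,0,0,0],[0,0.0017,0.1533,0,0,0],[0,0.0017,0.1567,0,0,0]]},
)

```text
clock: 32.85
tcp_pos: [0.5356, 0.3248, 0.0941]
orientation: [-0.001, -0.037, 0.999, 0.0]
wrist_force: [-0.2, -0.1, -3.6]
finger_gap: 0.0253
grip_force: 59.9
```

shift_gripper(
  plan={"ticks":[[0,0,0.0017,0,0,0],[0,0,0.0033,0,0,0],[0,0,0.005,0,0,0],[0,0,0.005,0,0,0]]},
)

```text
clock: 33.35
tcp_pos: [0.5356, 0.3248, 0.0913]
orientation: [-0.001, -0.037, 0.999, 0.0]
wrist_force: [-0.3, 0.9, -3.2]
finger_gap: 0.0255
grip_force: 59.9
```

Scaled: 0.0015 m / 0.6 = 0.0025, 0.001 m / 0.6 = 0.0017.

shift_gripper(
  plan={"ticks":[[0,0,0.0008,0,0,0],[0,0,0.0017,0,0,0],[0,0,0.0025,0,0,0],[0,0,0.0025,0,0,0]]},
)

```text
clock: 33.85
tcp_pos: [0.5356, 0.3249, 0.0908]
orientation: [-0.001, -0.037, 0.999, 0.0]
wrist_force: [-3.6, -1.1, 5.6]
finger_gap: 0.0254
grip_force: 61.0
```

Seated on the sills at the same height as before. I release it, then retreat upward.

Scaled: -0.001 m / 0.6 = -0.0017.

shift_gripper(
  plan={"ticks":[[0,0,-0.0017,0,0,0],[0,0,-0.0017,0,0,0],[0,0,-0.0017,0,0,0],[0,0,-0.0017,0,0,0],[0,0,-0.0017,0,0,0],[0,0,-0.0017,0,0,0]]},
  aperture=0.085,
)

```text
clock: 34.6
tcp_pos: [0.5356, 0.3248, 0.0907]
orientation: [-0.001, -0.037, 0.999, 0.0]
wrist_force: [-0.1, 0.5, -0.3]
finger_gap: 0.085
grip_force: 0.0
```

shift_gripper(
  plan={"ticks":[[0,0,-0.0333,0,0,0],[0,0,-0.0833,0,0,0],[0,0,-0.15,0,0,0],[0,0,-0.2167,0,0,0],[0,0,-0.2833,0,0,0],[0,-0.0667,-0.3,0,0,0],[0,-0.1,-0.3,0,0,0],[0,-0.1,-0.3,0,0,0]]},
)

```text
clock: 35.6
tcp_pos: [0.5402, 0.2637, 0.2701]
orientation: [-0.002, -0.035, 0.999, 0.0]
wrist_force: [0.4, 0.9, 0.1]
finger_gap: 0.0851
grip_force: 0.0
```

```bash
python3 - <<'E'
from h import *
p=cam("wrist"); save(p,"w6.png"); b=dict(np.load("w2.npz"))
print(proj(p,(.5364,.3237,.139)))
E
```

```text
[397.00100944 228.63012799]
```

View pics/w6.png

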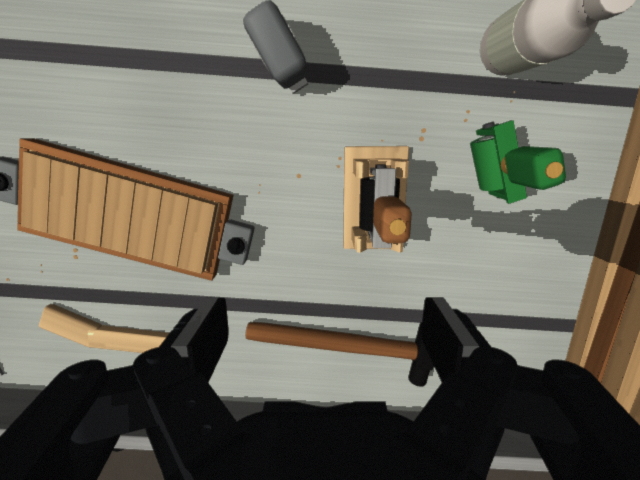

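The roller stands upright in its stand with the handle dot at (398,228), against an expected (397,229). Nothing else has been disturbed and the arm is clear.

```bash
python3 -c "from workcell import env; print(env.hand_in())"
```

```text
the job is handed in; nothing more can be done
None
```

I rolled all seven slats in two passes at about 15 N, with 17.9 N the highest contact force in the readings. Each slat's height matched on the return pass, so I take them all to be home. The roller is back upright in its stand and the job is handed in; no verdict came back.

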